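# Re-zero a coffee grinder and count six clicks

## Task

The burr grinder has lost its setting: by feel, turn its knurled steel knob gently clockwise (seen from above) until it comes up against its zero stop, without forcing it there, then turn it back anticlockwise exactly six clicks and let go. Leave the dosing cup, the kitchen timer, the egg cup and the spoon where they are.

Things in the scene. Friction and masses are not known exactly. Their poses are not given: they have to be found in the camera images.
- knob_axis (a point): On the vertical axis of the grinder's knob, fixed to the grinder: 22 mm above the head's flat deck, 11 mm below the knob's flat top. The knob is a steel cylinder 50 mm across, 30 mm tall, 3 mm clear of the deck, without mark or pointer; its coarse knurling does not slip in the hand. The deck round it is clear up to the hopper, 75 mm away. Clockwise from above is finer, anticlockwise coarser.
- grinder: Grey burr grinder, fixed; origin under its middle on the counter, x pointing to its back. Foot and head 210 mm deep, 120 mm wide, deck 200 mm above the counter. Knob axis 55 mm in front of the origin (-x). Short round hopper with a dark wooden lid on the rear of the deck, its top 40 mm above the deck.
- lower_burr (a joint): Burr gap set by the knob, m: 0 in the zero detent, 0.00005 more per anticlockwise click. Far too fine for this noisy reading: count by feel. Clicks are even, more than 14 degrees apart; the knob rests in a detent and stays there when let go. Leaving one takes 0.3 to 0.4 Nm; past the crest the knob drives on by itself with 0.1 to 0.3 Nm until the next. It starts 2 to 5 clicks out.
- zero_stop: Steel stop pin, hidden inside the head. It checks the knob 1 degree clockwise of the zero detent, so the first click is the next detent along. From there the torque does not fall off as at a click but climbs, 0.15 to 0.2 Nm per degree. A light lean that clearly exceeds a click (0.45 to 0.8 Nm in all) is right; over about 1 Nm (40 N on the pin, 24 mm from the axis) is forcing it.
- dosing_cup: Loose open steel cup, 54 mm across, 58 mm tall, upright on the grinder's foot below the head, straight under the knob; origin at the centre of its underside.
- timer: Loose round kitchen timer lying on the counter beside the grinder, white with a steel dial and a straight grip on it (not the knob to turn), 72 mm across, 37 mm tall; origin at the centre of its underside.
- egg_cup: Loose white ceramic egg cup standing on the counter beside the grinder, 50 mm across, 60 mm tall; origin at the centre of its underside.
- spoon: Loose black silicone spoon lying on the counter to the left of the grinder, 260 mm long: handle 12 mm thick from -146 mm to +66 mm along its x axis, round bowl 56 mm across centred at +85 mm.
There are look-alikes about, which are no part of the job. Leave any green look-alike of the grinder alone.

How it is judged:
By the outcome, as a careful person would: the job done as asked, in the order asked, and still so for the second after the job is handed in, with the robot touching nothing.
It also fails if it takes over 69 s, if anything falls off the work surface, if the arm or the gripper's body presses on something with over 40 N, if the wrist force passes 120 N, or if a joint passes its speed limit or range.

## Robot

A 6-joint arm with a two-finger parallel gripper is mounted at the origin on the work surface. World frame = base frame: x ahead of the robot, y to its left, z up, the work surface at z = 0. Lengths are in m, angles in degrees, forces in N, time in s.
With the tool pointing down it reaches from about 0.4 to 0.825 m from the base axis. Payload 7 kg.
Tool frame: the origin (TCP) lies at the very end of the fingers, on their centre line; the grasp point (between the pads) lies 19 mm behind it; x points along the fingers, y is the direction in which the jaws open and shut, and the axes are right-handed (so a half turn about x gives the same grasp; the last joint's range is limited). The gripper opens to 88 mm and grips with 3 to 60 N. Pads are 19 mm wide; open, the fingers measure 130 mm over their backs; the gripper's body (78 mm by 193 mm) begins 47 mm behind the grasp point.
Start: joints at [87.21, 20.546, 0.682, 0, -70.136, -16.507], TCP at [0.223, 0.637, 0.227] pointing down, gripper open.
Joint ranges: [-176.03, 176.03], [-82.01, 121.73], [-58.28, 71.71], [-173.87, 95.51], [-174.79, -0.11], [-173.66, 173.66]. Speed limits (degrees/s): [136.94, 136.94, 172.46, 180, 180, 180].

## Interface

Orientations are given as [roll, pitch, yaw] about the fixed x, y, z axes, in that order (R = Rz(yaw) Ry(pitch) Rx(roll)).
In Python, from plant import * gives the robot as it stands. The module is installed in compiled form; this text tells all that it offers.
- The arm moves only by the shell command python3 -m creep 'ROWS' [FORCE]. ROWS is a JSON object of lists of equal length, an entry for each row: "jaw": the closure, from -1 (fully open) to 1 (shut); "translation": the shift along the tool's x, y, z in m, a list of three; "roll": the turn about the tool's x in rad. A call has exactly 10 rows; each row shifts and turns the commanded pose from where the row before left it, along the tool's axes as they then stand; what a row does not reach is not made up. A row lasts 1/10 s, in which the tool goes at most 50 mm and 8.59 degrees, less where a joint would pass 70% of its speed; a pose out of reach is approached as far as the arm can. A call with a gripper value outside its range is refused whole. The fingers move at their own pace and stop on an object; FORCE is the grip in N (left out, the last holds). Time passes only in rows, so rows that do not move let the fingers close, or fill a call up. It gives the time, the measured TCP pose, the force and the opening at its end, in the units of the state.
- get_state(): the state, without advancing time (a new reading comes with each control period).
- capture(name): name is "scene" or "top" or "wrist"; returns a dict with "image" (400x640x3 uint8, red, green, blue), "fovy" (degrees; the focal length in pixels is half the picture's height over the tangent of half this angle, whatever the lens; pixels are square), "cx", "cy" (the principal point, pixels), "pose" (4x4, takes a point from camera to world coordinates); the wrist camera has in their place "tool_from_camera" (4x4, takes a point from camera to tool coordinates, whose origin is the TCP and whose axes are the tool frame's). Camera axes: x right, y up, looking along -z (the intrinsics and any distortion apply to the point x, -y, -z); pixel columns grow to the right and rows downward; lengths in m; the calibration is good to about 2 mm. A picture is of the moment at which its call begins: read the wrist's pose just before it. There is no depth.
- close_job(): hands the job in, once; it reports no verdict.
The state is a dict: "time_s": time; "joints": joint angles; "qd": joint speeds; "joint_torque": joint torques, N m; "tcp_pos": TCP position; "eef_rot": TCP orientation; "contact_force": force on the tool from outside, world axes, zero at the start; "moment": the same for the moment, N m; "gripper_width": finger opening in m.
Only numpy, scipy, OpenCV 4.12 (cv2) and the standard library are available. Lean on these libraries where they do the work, as an engineer would, in place of code of your own. Each camera call takes 0.05 s, during which the arm holds its last target.

## Working session

There is one attempt and no reset: what is moved stays moved. The work goes in short steps, Python scripts to look and compute and a shell command to move; the robot and the scene stay as the last step left them, time stands still between calls to the robot, and variables do not carry over. Pictures are saved under pics/ and viewed, and the job is handed in when it is done.

```bash
mkdir -p pics; ls
python3 - <<'E'
from plant import *
import cv2
s=get_state()
for k,v in s.items(): print(k,v)
for n in ["scene","top","wrist"]:
    c=capture(n); cv2.imwrite(f"pics/{n}0.png",c["image"][:,:,::-1])
    print(n,{k:v for k,v in c.items() if k!="image"})
E
```

```text
pics
time_s 0.0
joints [ 8.72097660e+01  2.05921351e+01  6.32971302e-01 -1.95413870e-02
 -7.01346480e+01 -1.65058819e+01]
qd [ 0.00720923  0.00092528  0.02538746 -0.11718009  0.03638902 -0.07918114]
joint_torque [-4.70285122e-04 -5.82717669e+01  2.93054473e+01  6.99723065e+00
  6.97717478e-03 -1.59897422e-04]
tcp_pos [0.22293271 0.6366062  0.2256105 ]
eef_rot [  95.42804305   89.90440598 -103.87472835]
contact_force [ 1.05820586  1.27217318 -0.73808114]
moment [ 0.01422069  0.03691896 -0.04344636]
gripper_width 0.08790257587483406
scene {'fovy': 50.71910354500646, 'cx': 320.8479627877915, 'cy': 207.21669372117915, 'pose': array([[-0.56170976, -0.49551898,  0.66252781,  1.14945079],
       [ 0.82722017, -0.34968564,  0.43980308,  0.47391624],
       [ 0.01374568,  0.79509804,  0.60632512,  0.71263257],
       [ 0.        ,  0.        ,  0.        ,  1.        ]])}
top {'fovy': 53.168101212223775, 'cx': 321.76251123095295, 'cy': 204.9615298962568, 'pose': array([[ 0.00205514,  0.99448728, -0.10483714,  0.432191  ],
       [-0.99980285,  0.0041139 ,  0.01942522,  0.07021253],
       [ 0.01974943,  0.10477655,  0.99429967,  1.18069841],
       [ 0.        ,  0.        ,  0.        ,  1.        ]])}
wrist {'fovy': 64.78405457371892, 'cx': 322.60571617836393, 'cy': 200.354924321887, 'tool_from_camera': array([[-6.23892262e-04,  2.59015244e-01, -9.65873032e-01,
        -1.59147086e-01],
       [ 9.99999805e-01,  1.22657914e-04, -6.13043176e-04,
        -9.09212686e-05],
       [-4.03155562e-05, -9.65873226e-01, -2.59015270e-01,
        -6.93785991e-02],
       [ 0.00000000e+00,  0.00000000e+00,  0.00000000e+00,
         1.00000000e+00]])}
```

View pics/scene0.png

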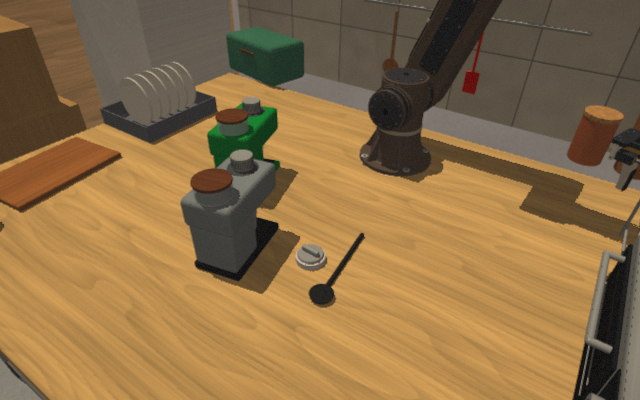

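View pics/top0.png

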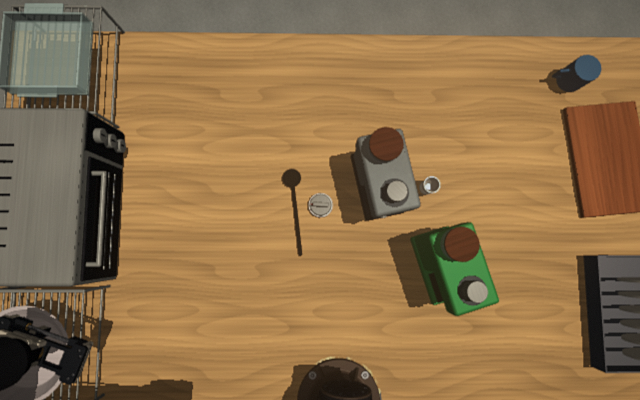

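View pics/wrist0.png

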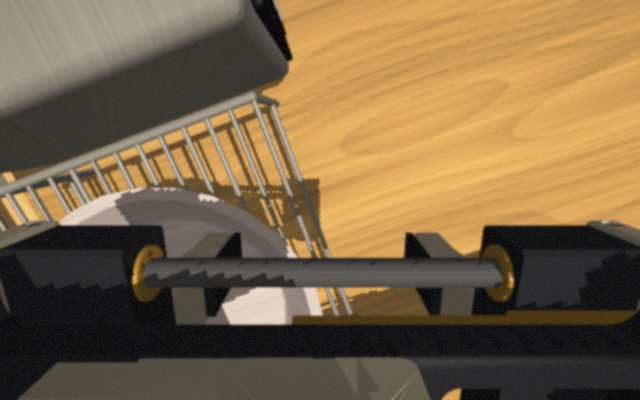

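Run:
```python
import cv2
a=cv2.imread("pics/top0.png")[110:240,330:450]; cv2.imwrite("pics/topc.png",cv2.resize(a,None,fx=4.5,fy=4.5,interpolation=cv2.INTER_CUBIC))
a=cv2.imread("pics/scene0.png")[140:220,170:290]; cv2.imwrite("pics/scenec.png",cv2.resize(a,None,fx=6,fy=6,interpolation=cv2.INTER_CUBIC))
```

```text
(no output)
```

View pics/topc.png

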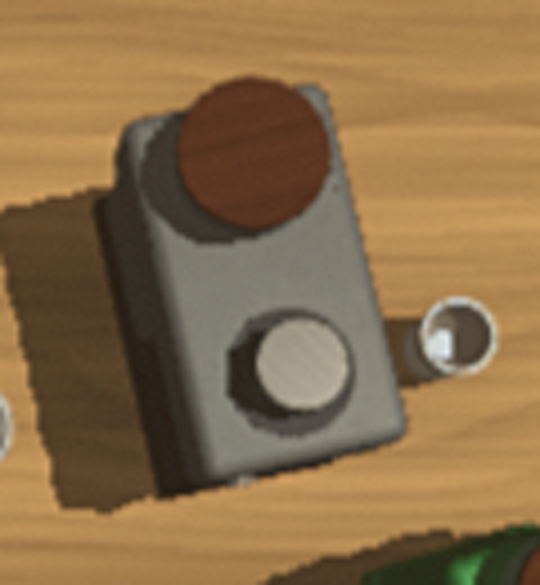

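View pics/scenec.png

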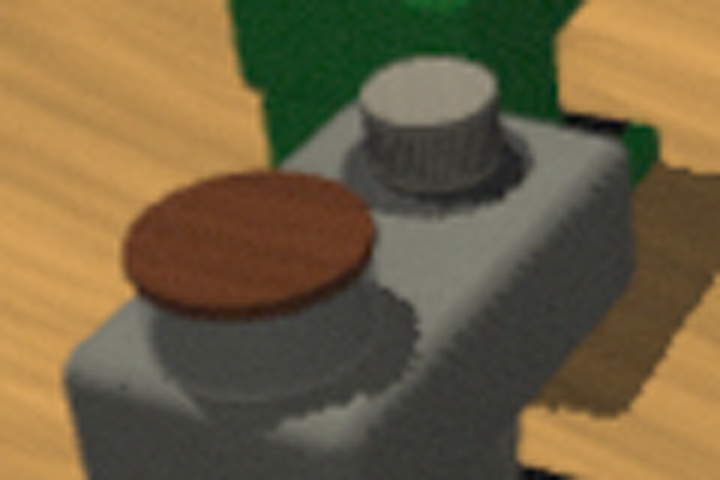

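```bash
cat > h.py <<'E'
import numpy as np
def ray(c,u,v):
    f=200/np.tan(np.radians(c["fovy"]/2)); d=np.array([(u-c["cx"])/f,-(v-c["cy"])/f,-1.])
    P=c["pose"]; return P[:3,3],P[:3,:3]@d
def atz(c,u,v,z):
    o,d=ray(c,u,v); return o+d*(z-o[2])/d[2]
def tri(a,b):
    A=[];B=[]
    for o,d in (a,b):
        d=d/np.linalg.norm(d);M=np.eye(3)-np.outer(d,d);A.append(M);B.append(M@o)
    return np.linalg.lstsq(np.vstack(A),np.hstack(B),rcond=None)[0]
E
python3 - <<'E'
from plant import *
from h import *
t=capture("top");s=capture("scene")
for n,a,b,z in(("knob",(397,190.5),(241.1,154.9),.233),("lid",(385.8,143.6),(211.2,179.2),.24)):
    print(n,atz(t,*a,z),atz(s,*b,z),tri(ray(t,*a),ray(s,*b)))
print("egg",atz(t,431.6,184.5,.06)); print("timer",atz(t,320,205,.037))
print("green knob",atz(t,475.5,292,.233),"green lid",atz(t,462,243.5,.24))
for p in ((356.6,219),(419.8,207),(402,129.5),(359,137)): print(atz(t,*p,.2))
from scipy.spatial.transform import Rotation as R
st=get_state(); print(R.from_euler('xyz',st["eef_rot"],degrees=True).as_matrix().round(3),st["time_s"])
E
```

```text
knob [ 0.5678053  -0.12905662  0.233     ] [ 0.56882394 -0.12709472  0.233     ] [ 0.56767371 -0.12890905  0.23194024]
lid [ 0.68095812 -0.10247029  0.24      ] [ 0.68329807 -0.10125641  0.24      ] [ 0.68157857 -0.10298417  0.23834157]
egg [ 0.6103116 -0.2647771  0.06     ]
timer [0.55264816 0.05294134 0.037     ]
green knob [ 0.32803701 -0.30989893  0.233     ] green lid [ 0.44130471 -0.2793285   0.24      ]
[ 0.50118101 -0.03483916  0.2       ]
[ 0.53151893 -0.19199806  0.2       ]
[ 0.72827344 -0.15144978  0.2       ]
[ 0.70803012 -0.04236079  0.2       ]
[[-0.    -0.33  -0.944]
 [-0.001 -0.944  0.33 ]
 [-1.     0.001 -0.   ]] 0.25
```

```bash
python3 -m creep '{"jaw":[-1,-1,-1,-1,-1,-1,-1,-1,-1,-1],"translation":[[-0.04,0,0],[-0.04,0,0],[-0.03,0.02,-0.019],[0,0.032,-0.0305],[0,0.032,-0.0305],[0,0.032,-0.0305],[0,0.032,-0.0305],[0,0.032,-0.0305],[0,0.032,-0.0305],[0,0.032,-0.0305]],"roll":[0,0,0,0,0,0,0,0,0,0]}'; python3 -c "
from plant import *
print(get_state()['joints'])"
```

```text
time_s: 1.25
tcp_pos: [0.3622, 0.3281, 0.3368]
eef_rot: [-91.5, 90.0, 69.2]
contact_force: [1.0, 0.4, 0.6]
gripper_width: 0.0878
[ 6.52850134e+01 -6.04668172e-01 -1.12405335e+01 -2.35219514e-03
 -7.93304001e+01  5.43926885e+00]
```

```bash
python3 -m creep '{"jaw":[-1,-1,-1,-1,-1,-1,-1,-1,-1,-1],"translation":[[0,0.035,-0.033],[0,0.035,-0.033],[0,0.035,-0.033],[0,0.035,-0.033],[0,0.035,-0.033],[0,0.035,-0.033],[0,0.035,-0.033],[0,0.035,-0.033],[0,0.035,-0.033],[0,0.035,-0.033]],"roll":[0,0,0,0,0,0,0,0,0,0]}'
python3 - <<'E'
from plant import *
import cv2
from h import *
from scipy.spatial.transform import Rotation as R
s=get_state(); print(s['joints'],s['tcp_pos'])
M=R.from_euler('xyz',s["eef_rot"],degrees=True).as_matrix();print(M.round(4))
print(M.T@(np.array([.568,-.1285,.233])-s['tcp_pos']))
cv2.imwrite("pics/w1.png",capture("wrist")["image"][:,:,::-1])
E
```

```text
time_s: 2.25
tcp_pos: [0.5581, -0.1115, 0.3367]
eef_rot: [-140.0, 90.0, 20.7]
contact_force: [1.1, 1.5, -0.6]
gripper_width: 0.0878
[ 8.39056807e+00  7.55236399e+00 -2.43660560e+00 -6.08594492e-03
 -7.99835660e+01  6.23110634e+01] [ 0.55806618 -0.11152102  0.3367048 ]
[[ 5.000e-04 -3.305e-01 -9.438e-01]
 [ 2.000e-04 -9.438e-01  3.305e-01]
 [-1.000e+00 -3.000e-04 -4.000e-04]]
[ 0.1037064   0.01277436 -0.01494824]
```

View pics/w1.png

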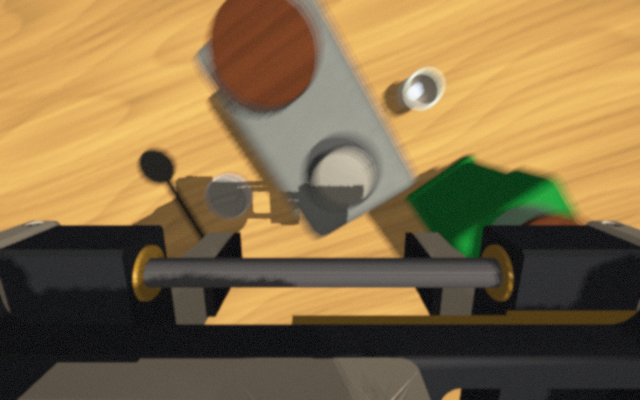

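Run:
```python
import cv2
a=cv2.imread("pics/w1.png")[125:245,270:420]; cv2.imwrite("pics/w1c.png",cv2.resize(a,None,fx=5,fy=5,interpolation=cv2.INTER_CUBIC))
```

```text
(no output)
```

View pics/w1c.png

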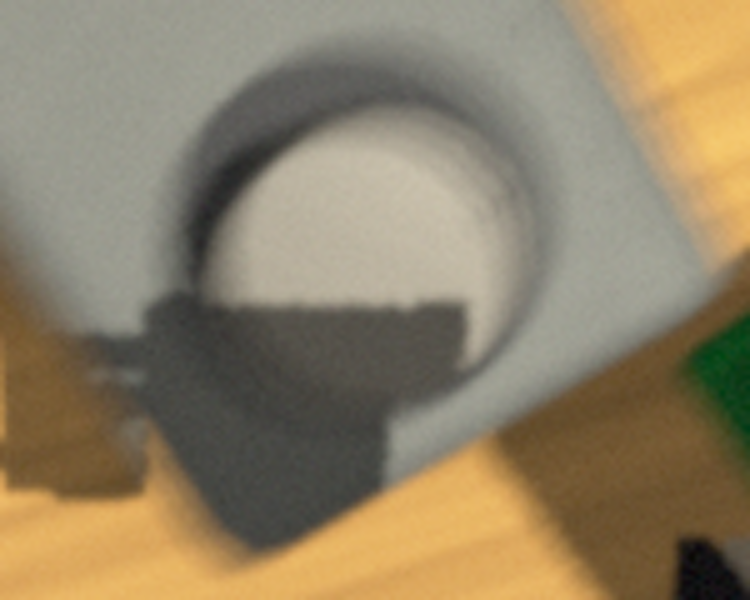

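Run:
```python
from plant import *
from h import *
import cv2
from scipy.spatial.transform import Rotation as R
s=get_state(); c=capture("wrist")
M=np.eye(4);M[:3,:3]=R.from_euler('xyz',s["eef_rot"],degrees=True).as_matrix();M[:3,3]=s['tcp_pos']
c["pose"]=M@c["tool_from_camera"]
cv2.imwrite("pics/w2.png",c["image"][:,:,::-1])
print(s["tcp_pos"],s["time_s"])
for p in((341.9,177.3),(341.9-30,177.3),(341.9+31,177.3),(341.9,147.3),(342,207)):print(atz(c,*p,.233))
a=c["image"][125:245,270:420,::-1]; cv2.imwrite("pics/w2c.png",cv2.resize(a,None,fx=5,fy=5,interpolation=cv2.INTER_CUBIC))
```

```text
[ 0.55981197 -0.11663346  0.33558556] 2.3
[ 0.57242858 -0.13870445  0.233     ]
[ 0.5808644  -0.11485988  0.233     ]
[ 0.56370604 -0.16335941  0.233     ]
[ 0.59619124 -0.1466725   0.233     ]
[ 0.5476701  -0.13049369  0.233     ]
```

View pics/w2c.png

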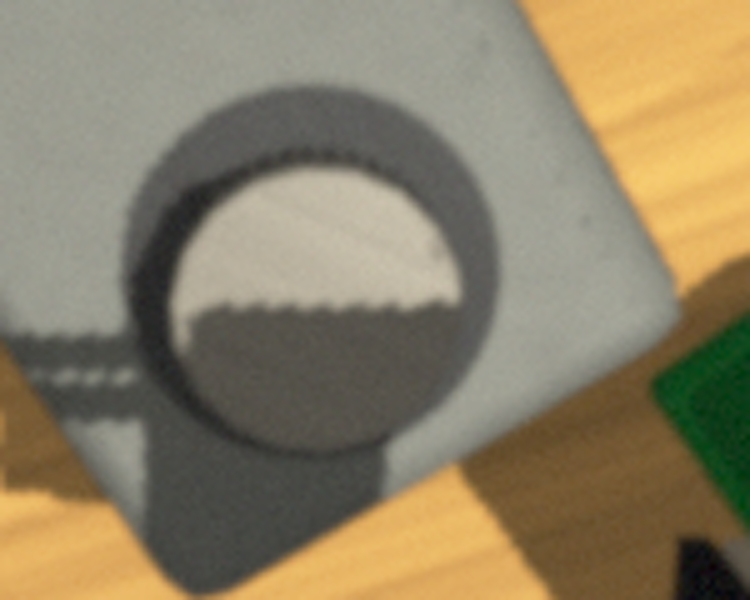

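Run:
```python
from plant import *
from h import *
import cv2
from scipy.spatial.transform import Rotation as R
s=get_state(); c=capture("wrist")
M=np.eye(4);M[:3,:3]=R.from_euler('xyz',s["eef_rot"],degrees=True).as_matrix();M[:3,3]=s['tcp_pos']
c["pose"]=M@c["tool_from_camera"]
print(s["tcp_pos"],s["time_s"],s['joints'][5])
p=atz(c,332.9,186.9,.233);print(p,atz(c,332.9-29.2,186.9,.233)-p)
for k in (p,np.array([.568,-.1285,.233])): print(M[:3,:3].T@(k-s["tcp_pos"]))
```

```text
[ 0.55864493 -0.11402111  0.3352051 ] 2.35 62.25323100898528
[ 0.56593021 -0.12615931  0.233     ] [0.00831754 0.02333845 0.        ]
[ 0.10220158  0.00881148 -0.01111253]
[ 0.10219947  0.01032287 -0.01384723]
```

```bash
python3 -m creep '{"jaw":[-1,-1,-1,-1,-1,-1,-1,-1,-1,-1],"translation":[[0,0.0095,-0.0125],[0.02,0,0],[0.02,0,0],[0.02,0,0],[0.017,0,0],[0,0,0],[0,0,0],[0,0,0],[0,0,0],[0,0,0]],"roll":[0,0.1,0.1,0.1,0,0,0,0,0,0]}'
python3 - <<'E'
from plant import *
from h import *
import cv2
from scipy.spatial.transform import Rotation as R
P=[]
for i in range(4):
    s=get_state(); c=capture("wrist"); P.append(s['tcp_pos']); print(s['tcp_pos'],s['eef_rot'],s['moment'],s['joint_torque'][5],s['joints'][5])
cv2.imwrite("pics/w3.png",c["image"][:,:,::-1])
E
```

```text
time_s: 3.4
tcp_pos: [0.5666, -0.1225, 0.2603]
eef_rot: [-139.2, 89.9, 4.4]
contact_force: [0.3, 0.9, -0.2]
gripper_width: 0.0876
[ 0.56664493 -0.12247887  0.26034983] [-139.154123     89.92518024    4.37558413] [ 0.07230404 -0.06207219 -0.0699166 ] 0.0033144382905447856 46.40271206828448
[ 0.56654594 -0.12254279  0.26017736] [-139.74411534   89.94209878    3.77580554] [0.02642308 0.03184931 0.03384724] 0.002497078530723229 46.39850258677831
[ 0.56649291 -0.12256366  0.26000782] [-139.72314699   89.95741261    3.79520709] [0.01362193 0.04278614 0.05115141] 0.0019275306112831458 46.399361748141416
[ 0.56638639 -0.12256809  0.2598365 ] [-135.10062547   89.97838668    8.41352608] [ 0.01316825  0.02789328 -0.00526219] 0.0014351998834172264 46.3973125821807
```

View pics/w3.png

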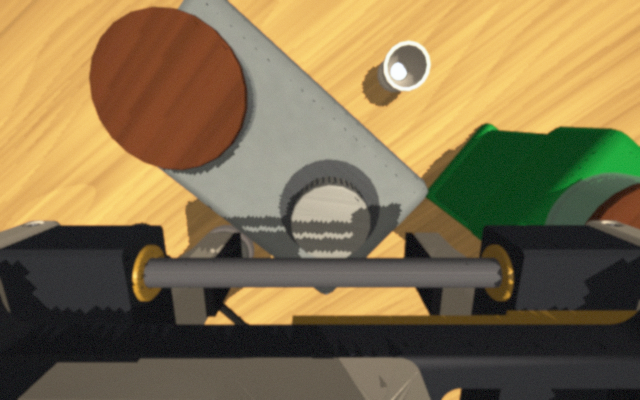

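Run:
```python
from plant import *
from h import *
import cv2
from scipy.spatial.transform import Rotation as R
s=get_state(); c=capture("wrist")
r=s["eef_rot"]; print(s['tcp_pos'],s['time_s'])
M=np.eye(4);M[:3,:3]=R.from_euler('xyz',r,degrees=True).as_matrix();M[:3,3]=s['tcp_pos']
c["pose"]=M@c["tool_from_camera"]
t=np.linspace(0,2*np.pi,200)
img=c["image"][:,:,::-1].copy()
for k,col in ((np.array([.5672,-.1275,.233]),(0,0,255)),(np.array([.566,-.126,.233]),(255,0,0)),(np.array([.568,-.129,.233]),(0,255,0))):
    X=k+np.c_[.025*np.cos(t),.025*np.sin(t),0*t]
    q=(np.linalg.inv(c["pose"])@np.c_[X,np.ones(200)].T)[:3]; f=200/np.tan(np.radians(c["fovy"]/2))
    u=c["cx"]+f*q[0]/-q[2]; v=c["cy"]-f*q[1]/-q[2]
    print(k,M[:3,:3].T@(k-s['tcp_pos']),u.min(),u.max(),v.min(),v.max())
a=img[170:270,270:400]; cv2.imwrite("pics/w3c.png",cv2.resize(a,None,fx=6,fy=6,interpolation=cv2.INTER_CUBIC))
```

```text
[ 0.56636074 -0.12260127  0.25975966] 3.6
[ 0.5672 -0.1275  0.233 ] [ 0.0267598   0.00344456 -0.00358184] 287.9378493081731 368.15373479737855 185.869380007559 261.7725787484333
[ 0.566 -0.126  0.233] [ 0.02675948  0.00295215 -0.00172508] 287.2339917994795 367.25426362388544 188.872322736872 264.40583594295407
[ 0.568 -0.129  0.233] [ 0.02676     0.00417483 -0.00511699] 289.042004008471 369.420364952921 183.37503740977678 259.5858725462526
```

View pics/w3c.png

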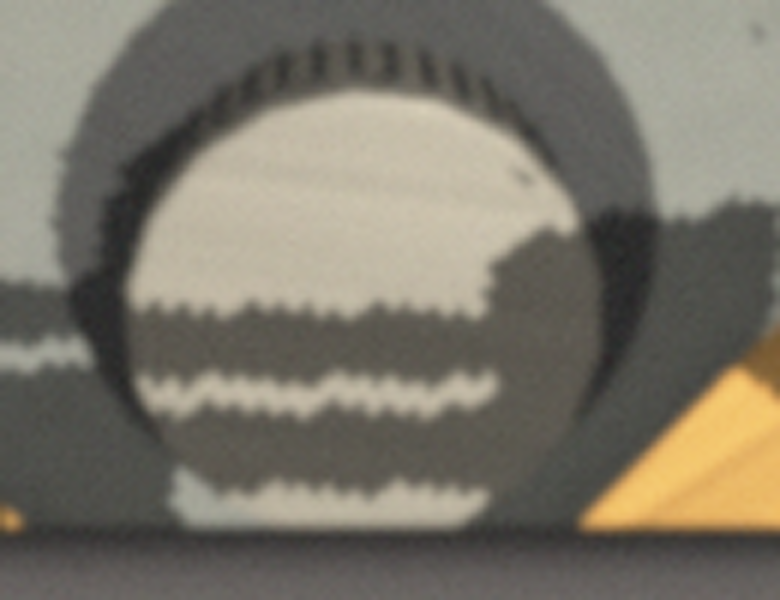

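```bash
python3 -m creep '{"jaw":[-1,-1,-1,-1,-1,-1,-1,-0.2,0,0.2],"translation":[[0,0.0048,-0.004],[0.01,0,0],[0.01,0,0],[0.01,0,0],[0.01,0,0],[0.008,0,0],[0.005,0,0],[0,0,0],[0,0,0],[0,0,0]],"roll":[0,0,0,0,0,0,0,0,0,0]}' 10
cat > st.py <<'E'
from plant import *
import numpy as np
from scipy.spatial.transform import Rotation as R
A=[]
for i in range(3):
    s=get_state()
    y=R.from_euler('xyz',s["eef_rot"],degrees=True).as_matrix()[:,1]
    A.append(np.r_[s['time_s'],s['tcp_pos'],np.degrees(np.arctan2(y[1],y[0])),s['joints'][0]+s['joints'][5],s['contact_force'],s['moment'],s['joint_torque'][5],s['gripper_width']])
    if i<2: capture("top")
A=np.array(A);m=A.mean(0);np.set_printoptions(suppress=True,precision=4)
print("t",A[-1,0],"tcp",m[1:4],"hdg",m[4],"j1+j6",m[5],"F",m[6:9].round(1),"Mz",A[:,11],"mean",m[11],"tau6",A[:,12],"w",m[13])
E
python3 st.py
```

```text
time_s: 4.65
tcp_pos: [0.567, -0.1288, 0.2071]
eef_rot: [-144.5, 89.9, -1.0]
contact_force: [-0.4, -0.2, 0.3]
gripper_width: 0.0691
t 4.75 tcp [ 0.567  -0.1288  0.2071] hdg -126.4810616515332 j1+j6 53.51604781655035 F [ 0.  -0.2  0.2] Mz [-0.0418 -0.0458 -0.0109] mean -0.03282517035272351 tau6 [-0.0002 -0.0001 -0.0001] w 0.06511028666088568
```

```bash
python3 -m creep '{"jaw":[1,1,1,1,1,1,1,1,1,1],"translation":[[0,0,0],[0,0,0],[0,0,0],[0,0,0],[0,0,0],[0,0,0],[0,0,0],[0,0,0],[0,0,0],[0,0,0]],"roll":[0,0,0,0,0,0,0,0,0,0]}' 20;python3 st.py
```

```text
time_s: 5.75
tcp_pos: [0.5668, -0.1288, 0.2068]
eef_rot: [-151.2, 90.0, -7.7]
contact_force: [-0.8, 1.5, 5.1]
gripper_width: 0.0495
t 5.85 tcp [ 0.5668 -0.1288  0.2068] hdg -126.48118349936139 j1+j6 53.51640839029832 F [-0.9  1.8  4.9] Mz [ 0.03   -0.0333  0.0085] mean 0.0017406620963395646 tau6 [-0.0062 -0.0065 -0.0065] w 0.04962124615668817
```

```bash
python3 -m creep '{"jaw":[1,1,1,1,1,1,1,1,1,1],"translation":[[0,0,0],[0,0,0],[0,0,0],[0,0,0],[0,0,0],[0,0,0],[0,0,0],[0,0,0],[0,0,0],[0,0,0]],"roll":[0,0.01,0.01,0.01,0.01,0.01,0,0,0,0]}' 45;python3 st.py
```

```text
time_s: 6.85
tcp_pos: [0.5668, -0.1288, 0.2068]
eef_rot: [165.6, 90.0, -53.7]
contact_force: [-1.3, 1.5, 4.5]
gripper_width: 0.0493
t 6.95 tcp [ 0.5668 -0.1288  0.2068] hdg -129.3013981006957 j1+j6 50.689835952733155 F [-1.3  1.3  4.8] Mz [0.3396 0.3984 0.3344] mean 0.3574613456027545 tau6 [-0.3639 -0.3639 -0.364 ] w 0.04918684696776343
```

```bash
python3 -m creep '{"jaw":[1,1,1,1,1,1,1,1,1,1],"translation":[[0,0,0],[0,0,0],[0,0,0],[0,0,0],[0,0,0],[0,0,0],[0,0,0],[0,0,0],[0,0,0],[0,0,0]],"roll":[0.01,0.01,0.01,0.01,0.01,0,0,0,0,0]}' 45;python3 st.py
```

```text
time_s: 7.95
tcp_pos: [0.5669, -0.1287, 0.2068]
eef_rot: [-136.4, 90.0, 1.3]
contact_force: [-0.7, 2.0, 3.5]
gripper_width: 0.0491
t 8.05 tcp [ 0.5668 -0.1287  0.2068] hdg -132.21877516895947 j1+j6 47.780534611834725 F [-0.7  1.8  5.8] Mz [0.1172 0.0591 0.103 ] mean 0.09309019163553911 tau6 [-0.058  -0.0995 -0.0707] w 0.04904363206341276
```

```bash
python3 -m creep '{"jaw":[1,1,1,1,1,1,1,1,1,1],"translation":[[0,0,0],[0,0,0],[0,0,0],[0,0,0],[0,0,0],[0,0,0],[0,0,0],[0,0,0],[0,0,0],[0,0,0]],"roll":[0.01,0.01,0.01,0.01,0.01,0,0,0,0,0]}' 45;python3 st.py
```

```text
time_s: 9.05
tcp_pos: [0.5669, -0.1287, 0.2068]
eef_rot: [-124.7, 90.0, 10.2]
contact_force: [0.6, 2.3, 2.9]
gripper_width: 0.0496
t 9.15 tcp [ 0.5669 -0.1287  0.2068] hdg -135.09488644776323 j1+j6 44.90664471848684 F [-0.6  2.1  5.8] Mz [-0.0399 -0.0245 -0.024 ] mean -0.029480487842617514 tau6 [0.0627 0.0305 0.0083] w 0.04940010904299225
```

```bash
python3 -m creep '{"jaw":[1,1,1,1,1,1,1,1,1,1],"translation":[[0,0,0],[0,0,0],[0,0,0],[0,0,0],[0,0,0],[0,0,0],[0,0,0],[0,0,0],[0,0,0],[0,0,0]],"roll":[0.01,0.01,0.01,0.01,0.01,0,0,0,0,0]}' 45;python3 st.py
```

```text
time_s: 10.15
tcp_pos: [0.5669, -0.1287, 0.2068]
eef_rot: [-115.3, 90.0, 16.7]
contact_force: [-0.3, 2.0, 6.0]
gripper_width: 0.0494
t 10.25 tcp [ 0.567  -0.1287  0.2068] hdg -137.9642838347413 j1+j6 42.03892204686838 F [-0.5  2.5  6.4] Mz [-0.1055 -0.1227 -0.0998] mean -0.10930979692472469 tau6 [0.1071 0.107  0.1071] w 0.04935853341054189
```

```bash
python3 -m creep '{"jaw":[1,1,1,1,1,1,1,1,1,1],"translation":[[0,0,0],[0,0,0],[0,0,0],[0,0,0],[0,0,0],[0,0,0],[0,0,0],[0,0,0],[0,0,0],[0,0,0]],"roll":[0.01,0.01,0.01,0.01,0.01,0,0,0,0,0]}' 45;python3 st.py
```

```text
time_s: 11.25
tcp_pos: [0.567, -0.1286, 0.2068]
eef_rot: [-106.5, 89.9, 22.7]
contact_force: [-0.5, 1.8, 5.1]
gripper_width: 0.0498
t 11.35 tcp [ 0.567  -0.1287  0.2068] hdg -140.8494288204304 j1+j6 39.157575599700316 F [-0.2  2.   5.7] Mz [-0.1901 -0.266  -0.2682] mean -0.24143536790284012 tau6 [0.2571 0.257  0.257 ] w 0.04929428695488483
```

```bash
python3 -m creep '{"jaw":[1,1,1,1,1,1,1,1,1,1],"translation":[[0,0,0],[0,0,0],[0,0,0],[0,0,0],[0,0,0],[0,0,0],[0,0,0],[0,0,0],[0,0,0],[0,0,0]],"roll":[0.01,0.01,0.01,0.01,0.01,0,0,0,0,0]}' 45;python3 st.py
```

```text
time_s: 12.35
tcp_pos: [0.567, -0.1287, 0.2068]
eef_rot: [-116.3, 90.0, 10.0]
contact_force: [-0.7, 2.1, 5.4]
gripper_width: 0.0492
t 12.45 tcp [ 0.567  -0.1287  0.2068] hdg -143.67378383160653 j1+j6 36.327447487459814 F [-0.4  2.5  5.9] Mz [0.0695 0.0581 0.0569] mean 0.06148905473493641 tau6 [-0.0678 -0.068  -0.0678] w 0.049327465082193885
```

```bash
python3 -m creep '{"jaw":[1,1,1,1,1,1,1,1,1,1],"translation":[[0,0,0],[0,0,0],[0,0,0],[0,0,0],[0,0,0],[0,0,0],[0,0,0],[0,0,0],[0,0,0],[0,0,0]],"roll":[0.01,0.01,0.01,0.01,0.01,0,0,0,0,0]}' 45;python3 st.py
```

```text
time_s: 13.45
tcp_pos: [0.567, -0.1286, 0.2068]
eef_rot: [-104.8, 90.0, 18.7]
contact_force: [-0.7, 2.4, 6.8]
gripper_width: 0.0495
t 13.55 tcp [ 0.567  -0.1286  0.2068] hdg -146.5502865864179 j1+j6 33.45397579474353 F [-0.7  2.5  6.5] Mz [-0.0409 -0.0134 -0.0303] mean -0.028199507571816756 tau6 [0.0333 0.0332 0.0333] w 0.04925388378316695
```

```bash
python3 -m creep '{"jaw":[1,1,1,1,1,1,1,1,1,1],"translation":[[0,0,0],[0,0,0],[0,0,0],[0,0,0],[0,0,0],[0,0,0],[0,0,0],[0,0,0],[0,0,0],[0,0,0]],"roll":[0.01,0.01,0.01,0.01,0.01,0,0,0,0,0]}' 45;python3 st.py
```

```text
time_s: 14.55
tcp_pos: [0.567, -0.1286, 0.2068]
eef_rot: [-115.8, 90.0, 4.8]
contact_force: [-0.3, 4.0, 5.8]
gripper_width: 0.0489
t 14.65 tcp [ 0.567  -0.1286  0.2068] hdg -149.38680780429186 j1+j6 30.612851217134775 F [-0.2  3.6  6. ] Mz [0.1691 0.1686 0.178 ] mean 0.17191066776916433 tau6 [-0.1793 -0.1794 -0.1793] w 0.04920346562305721
```

```bash
python3 -m creep '{"jaw":[1,1,1,1,1,1,1,1,1,1],"translation":[[0,0,0],[0,0,0],[0,0,0],[0,0,0],[0,0,0],[0,0,0],[0,0,0],[0,0,0],[0,0,0],[0,0,0]],"roll":[0.01,0.01,0.01,0.01,0.01,0,0,0,0,0]}' 45;python3 st.py
```

```text
time_s: 15.65
tcp_pos: [0.5671, -0.1286, 0.2068]
eef_rot: [-100.5, 89.9, 17.2]
contact_force: [-0.5, 2.8, 6.2]
gripper_width: 0.0495
t 15.75 tcp [ 0.5671 -0.1286  0.2068] hdg -152.27331987677235 j1+j6 27.731495863269803 F [0.1 3.2 5.6] Mz [-0.0551  0.085  -0.0684] mean -0.012825327702034721 tau6 [0.021  0.0325 0.0465] w 0.049383111118492036
```

```bash
python3 -m creep '{"jaw":[1,1,1,1,1,1,1,1,1,1],"translation":[[0,0,0],[0,0,0],[0,0,0],[0,0,0],[0,0,0],[0,0,0],[0,0,0],[0,0,0],[0,0,0],[0,0,0]],"roll":[0.01,0.01,0.01,0,0,0,0,0,0,0]}' 45;python3 st.py
```

```text
time_s: 16.75
tcp_pos: [0.5671, -0.1286, 0.2068]
eef_rot: [-99.1, 89.9, 16.9]
contact_force: [-0.8, 3.4, 6.7]
gripper_width: 0.0492
t 16.85 tcp [ 0.5671 -0.1286  0.2068] hdg -153.9989600047613 j1+j6 26.006447408060115 F [-0.5  2.7  5.6] Mz [-0.13   -0.1086 -0.0805] mean -0.10636569741461298 tau6 [0.1048 0.1048 0.1048] w 0.04924854698010042
```

```bash
python3 -m creep '{"jaw":[1,1,1,1,1,1,1,1,1,1],"translation":[[0,0,0],[0,0,0],[0,0,0],[0,0,0],[0,0,0],[0,0,0],[0,0,0],[0,0,0],[0,0,0],[0,0,0]],"roll":[0.01,0.01,0.01,0,0,0,0,0,0,0]}' 45;python3 st.py
```

```text
time_s: 17.85
tcp_pos: [0.5672, -0.1286, 0.2068]
eef_rot: [-98.9, 89.9, 15.3]
contact_force: [-0.7, 2.7, 6.0]
gripper_width: 0.0493
t 17.95 tcp [ 0.5671 -0.1286  0.2068] hdg -155.7149082845989 j1+j6 24.289724428828304 F [-0.5  2.8  5.9] Mz [-0.0915 -0.1094 -0.1334] mean -0.11142523363370078 tau6 [0.0897 0.0898 0.0897] w 0.04912329630907597
```

```bash
python3 -m creep '{"jaw":[1,1,1,1,1,1,1,1,1,1],"translation":[[0,0,0],[0,0,0],[0,0,0],[0,0,0],[0,0,0],[0,0,0],[0,0,0],[0,0,0],[0,0,0],[0,0,0]],"roll":[0.01,0.01,0.01,0,0,0,0,0,0,0]}' 45;python3 st.py
```

```text
time_s: 18.95
tcp_pos: [0.5672, -0.1286, 0.2068]
eef_rot: [-97.1, 89.9, 15.5]
contact_force: [-0.4, 3.5, 5.1]
gripper_width: 0.0493
t 19.05 tcp [ 0.5672 -0.1286  0.2068] hdg -157.43966351018744 j1+j6 22.566248333253395 F [-0.2  3.6  6.2] Mz [-0.2179 -0.1359 -0.1631] mean -0.17230333136374418 tau6 [0.183  0.1829 0.1857] w 0.049270518695251085
```

```bash
python3 -m creep '{"jaw":[1,1,1,1,1,1,1,1,1,1],"translation":[[0,0,0],[0,0,0],[0,0,0],[0,0,0],[0,0,0],[0,0,0],[0,0,0],[0,0,0],[0,0,0],[0,0,0]],"roll":[0.01,0.01,0.01,0,0,0,0,0,0,0]}' 45;python3 st.py
```

```text
time_s: 20.05
tcp_pos: [0.5672, -0.1286, 0.2068]
eef_rot: [-95.4, 89.9, 15.4]
contact_force: [0.3, 3.8, 6.1]
gripper_width: 0.0495
t 20.15 tcp [ 0.5672 -0.1286  0.2068] hdg -159.15395315598667 j1+j6 20.851668513462926 F [-0.   3.1  5.4] Mz [-0.1638 -0.1181 -0.204 ] mean -0.16197499900756693 tau6 [0.1664 0.1665 0.1664] w 0.0492314712725376
```

```bash
python3 -m creep '{"jaw":[1,1,1,1,1,1,1,1,1,1],"translation":[[0,0,0],[0,0,0],[0,0,0],[0,0,0],[0,0,0],[0,0,0],[0,0,0],[0,0,0],[0,0,0],[0,0,0]],"roll":[0.01,0.01,0.01,0,0,0,0,0,0,0]}' 45;python3 st.py
```

```text
time_s: 21.15
tcp_pos: [0.5672, -0.1285, 0.2068]
eef_rot: [-96.6, 89.9, 12.5]
contact_force: [0.1, 3.0, 6.3]
gripper_width: 0.0496
t 21.25 tcp [ 0.5672 -0.1285  0.2068] hdg -160.84401629097837 j1+j6 19.158341156704587 F [0.9 3.2 6.6] Mz [0.0876 0.1036 0.0484] mean 0.07982699565975337 tau6 [-0.0799 -0.0799 -0.0799] w 0.04927340124474907
```

```bash
python3 -m creep '{"jaw":[1,1,1,1,1,1,1,1,1,1],"translation":[[0,0,0],[0,0,0],[0,0,0],[0,0,0],[0,0,0],[0,0,0],[0,0,0],[0,0,0],[0,0,0],[0,0,0]],"roll":[0.01,0.01,0.01,0,0,0,0,0,0,0]}' 45;python3 st.py
```

```text
time_s: 22.25
tcp_pos: [0.5672, -0.1286, 0.2068]
eef_rot: [-108.4, 89.9, -0.9]
contact_force: [-0.2, 4.0, 5.3]
gripper_width: 0.0492
t 22.35 tcp [ 0.5672 -0.1286  0.2068] hdg -162.52548018232986 j1+j6 17.47106905330233 F [0.9 3.9 5.9] Mz [0.4638 0.4375 0.4169] mean 0.4393785139454436 tau6 [-0.4316 -0.4316 -0.4316] w 0.04930664373121901
```

```bash
python3 -m creep '{"jaw":[1,1,1,1,1,1,1,1,1,1],"translation":[[0,0,0],[0,0,0],[0,0,0],[0,0,0],[0,0,0],[0,0,0],[0,0,0],[0,0,0],[0,0,0],[0,0,0]],"roll":[0.006,0.006,0.004,0,0,0,0,0,0,0]}' 45;python3 st.py
```

```text
time_s: 23.35
tcp_pos: [0.5671, -0.1286, 0.2068]
eef_rot: [-117.0, 90.0, -10.5]
contact_force: [1.1, 4.0, 5.4]
gripper_width: 0.0489
t 23.45 tcp [ 0.5672 -0.1286  0.2068] hdg -163.41900450775844 j1+j6 16.57493413292189 F [1.3 4.2 5.9] Mz [0.6671 0.6462 0.6964] mean 0.6699015916948107 tau6 [-0.6395 -0.6395 -0.6396] w 0.04905121210633843
```

```bash
python3 -m creep '{"jaw":[1,1,1,1,1,1,1,1,1,1],"translation":[[0,0,0],[0,0,0],[0,0,0],[0,0,0],[0,0,0],[0,0,0],[0,0,0],[0,0,0],[0,0,0],[0,0,0]],"roll":[-0.02,-0.02,-0.02,-0.02,-0.02,-0.008,0,0,0,0]}' 45;python3 st.py
```

```text
time_s: 24.45
tcp_pos: [0.5672, -0.1285, 0.2068]
eef_rot: [-87.9, 89.9, 24.7]
contact_force: [-1.0, 3.1, 5.5]
gripper_width: 0.0494
t 24.55 tcp [ 0.5672 -0.1285  0.2068] hdg -157.3590076083669 j1+j6 22.653796677377514 F [-0.7  3.6  5.6] Mz [-0.4717 -0.4912 -0.4797] mean -0.4808875204326612 tau6 [0.4861 0.4862 0.486 ] w 0.049391755238264425
```

```bash
python3 -m creep '{"jaw":[1,1,1,1,1,1,1,1,1,1],"translation":[[0,0,0],[0,0,0],[0,0,0],[0,0,0],[0,0,0],[0,0,0],[0,0,0],[0,0,0],[0,0,0],[0,0,0]],"roll":[-0.02,-0.02,-0.02,-0.02,-0.02,0,0,0,0,0]}' 45;python3 st.py
```

```text
time_s: 25.55
tcp_pos: [0.567, -0.1286, 0.2068]
eef_rot: [-105.8, 90.0, 12.6]
contact_force: [0.9, 4.1, 3.1]
gripper_width: 0.049
t 25.65 tcp [ 0.5671 -0.1286  0.2068] hdg -151.57352548813265 j1+j6 28.428703545332393 F [0.4 3.6 6.1] Mz [ 0.0103 -0.0376 -0.0124] mean -0.013220875163283186 tau6 [ 0.0328  0.016  -0.0297] w 0.04902355154735721
```

```bash
python3 -m creep '{"jaw":[1,1,1,1,1,1,1,1,1,1],"translation":[[0,0,0],[0,0,0],[0,0,0],[0,0,0],[0,0,0],[0,0,0],[0,0,0],[0,0,0],[0,0,0],[0,0,0]],"roll":[-0.02,-0.02,-0.02,-0.02,-0.02,0,0,0,0,0]}' 45;python3 st.py
```

```text
time_s: 26.65
tcp_pos: [0.567, -0.1286, 0.2068]
eef_rot: [-127.2, 90.0, -3.0]
contact_force: [-0.6, 3.0, 7.2]
gripper_width: 0.0491
t 26.75 tcp [ 0.567  -0.1286  0.2068] hdg -145.81999105456651 j1+j6 34.17858940699443 F [0.1 3.7 5.5] Mz [0.1651 0.1992 0.1704] mean 0.17824305623487122 tau6 [-0.177  -0.1828 -0.1786] w 0.0491434162876787
```

```bash
python3 -m creep '{"jaw":[1,1,1,1,1,1,1,1,1,1],"translation":[[0,0,0],[0,0,0],[0,0,0],[0,0,0],[0,0,0],[0,0,0],[0,0,0],[0,0,0],[0,0,0],[0,0,0]],"roll":[-0.02,-0.02,-0.02,-0.02,-0.02,0,0,0,0,0]}' 45;python3 st.py
```

```text
time_s: 27.75
tcp_pos: [0.567, -0.1287, 0.2068]
eef_rot: [-116.3, 90.0, 13.5]
contact_force: [0.2, 3.7, 6.0]
gripper_width: 0.0496
t 27.85 tcp [ 0.567  -0.1287  0.2068] hdg -140.1382855975988 j1+j6 39.865351750318545 F [-0.1  3.5  6.8] Mz [-0.199  -0.2438 -0.198 ] mean -0.21358910752760338 tau6 [0.2073 0.2075 0.2077] w 0.0494685810521019
```

```bash
python3 -m creep '{"jaw":[1,1,1,1,1,1,1,1,1,1],"translation":[[0,0,0],[0,0,0],[0,0,0],[0,0,0],[0,0,0],[0,0,0],[0,0,0],[0,0,0],[0,0,0],[0,0,0]],"roll":[-0.02,-0.02,-0.02,-0.02,-0.02,0,0,0,0,0]}' 45;python3 st.py
```

```text
time_s: 28.85
tcp_pos: [0.5669, -0.1287, 0.2068]
eef_rot: [-135.4, 90.0, 0.2]
contact_force: [-0.1, 2.9, 8.4]
gripper_width: 0.0494
t 28.95 tcp [ 0.5669 -0.1287  0.2068] hdg -134.38601502114068 j1+j6 45.61259363046863 F [-0.   3.1  6.5] Mz [-0.0507  0.0692  0.0035] mean 0.0073153812411475535 tau6 [-0.0085 -0.0264  0.0231] w 0.04928186901491671
```

```bash
python3 -m creep '{"jaw":[1,1,1,1,1,1,1,1,1,1],"translation":[[0,0,0],[0,0,0],[0,0,0],[0,0,0],[0,0,0],[0,0,0],[0,0,0],[0,0,0],[0,0,0],[0,0,0]],"roll":[-0.02,-0.02,-0.02,-0.02,-0.02,0,0,0,0,0]}' 45;python3 st.py
```

```text
time_s: 29.95
tcp_pos: [0.5668, -0.1288, 0.2067]
eef_rot: [172.6, 90.0, -46.0]
contact_force: [-0.3, 3.0, 6.2]
gripper_width: 0.0492
t 30.05 tcp [ 0.5668 -0.1288  0.2068] hdg -128.63683241353655 j1+j6 51.356684969707636 F [-0.1  3.1  6.5] Mz [0.2397 0.1693 0.1325] mean 0.180485575148396 tau6 [-0.1957 -0.1796 -0.181 ] w 0.049213957473389934
```

```bash
python3 -m creep '{"jaw":[1,1,1,1,1,1,1,1,1,1],"translation":[[0,0,0],[0,0,0],[0,0,0],[0,0,0],[0,0,0],[0,0,0],[0,0,0],[0,0,0],[0,0,0],[0,0,0]],"roll":[-0.02,-0.02,-0.02,-0.02,-0.02,0,0,0,0,0]}' 45;python3 st.py
```

```text
time_s: 31.05
tcp_pos: [0.5668, -0.1288, 0.2067]
eef_rot: [-136.0, 90.0, 11.0]
contact_force: [-0.6, 3.5, 6.3]
gripper_width: 0.0493
t 31.15 tcp [ 0.5668 -0.1288  0.2067] hdg -122.9620863251033 j1+j6 57.03865320319856 F [-0.5  2.9  6.4] Mz [-0.2841 -0.2881 -0.3065] mean -0.2928855641301292 tau6 [0.3031 0.3031 0.3031] w 0.049406052843383196
```

```bash
python3 -m creep '{"jaw":[1,1,1,1,1,1,1,1,1,1],"translation":[[0,0,0],[0,0,0],[0,0,0],[0,0,0],[0,0,0],[0,0,0],[0,0,0],[0,0,0],[0,0,0],[0,0,0]],"roll":[-0.02,-0.02,-0.02,-0.02,-0.02,0,0,0,0,0]}' 45;python3 st.py
```

```text
time_s: 32.15
tcp_pos: [0.5667, -0.1289, 0.2068]
eef_rot: [138.8, 90.0, -68.4]
contact_force: [-0.0, 3.0, 3.7]
gripper_width: 0.0493
t 32.25 tcp [ 0.5668 -0.1289  0.2068] hdg -117.19913648976664 j1+j6 62.79328023127666 F [-0.8  2.4  5.1] Mz [ 0.0136  0.0056 -0.0668] mean -0.015897395227604905 tau6 [0.0023 0.0225 0.0071] w 0.04931475529343423
```

```bash
python3 -m creep '{"jaw":[1,1,1,1,1,1,1,1,1,1],"translation":[[0,0,0],[0,0,0],[0,0,0],[0,0,0],[0,0,0],[0,0,0],[0,0,0],[0,0,0],[0,0,0],[0,0,0]],"roll":[-0.02,-0.02,-0.02,-0.02,-0.02,0,0,0,0,0]}' 45;python3 st.py
```

```text
time_s: 33.25
tcp_pos: [0.5667, -0.129, 0.2068]
eef_rot: [113.7, 90.0, -87.7]
contact_force: [0.2, 2.4, 5.5]
gripper_width: 0.0493
t 33.35 tcp [ 0.5667 -0.129   0.2068] hdg -111.44906215589283 j1+j6 68.53732752981743 F [0.3 2.2 7.1] Mz [0.1631 0.17   0.2024] mean 0.17849038104494164 tau6 [-0.1814 -0.178  -0.1882] w 0.04939275052356316
```

```bash
python3 -m creep '{"jaw":[1,1,1,1,1,1,1,1,1,1],"translation":[[0,0,0],[0,0,0],[0,0,0],[0,0,0],[0,0,0],[0,0,0],[0,0,0],[0,0,0],[0,0,0],[0,0,0]],"roll":[-0.02,-0.02,-0.02,-0.02,-0.02,0,0,0,0,0]}' 45;python3 st.py
```

```text
time_s: 34.35
tcp_pos: [0.5667, -0.129, 0.2068]
eef_rot: [132.3, 90.0, -63.4]
contact_force: [-0.8, 1.8, 8.3]
gripper_width: 0.0493
t 34.45 tcp [ 0.5667 -0.129   0.2068] hdg -105.76018011523486 j1+j6 74.23027611223354 F [-0.6  2.   6.7] Mz [-0.1569 -0.199  -0.1787] mean -0.1782278986524716 tau6 [0.1731 0.1871 0.1767] w 0.04921736844129859
```

```bash
python3 -m creep '{"jaw":[1,1,1,1,1,1,1,1,1,1],"translation":[[0,0,0],[0,0,0],[0,0,0],[0,0,0],[0,0,0],[0,0,0],[0,0,0],[0,0,0],[0,0,0],[0,0,0]],"roll":[-0.02,-0.02,-0.02,-0.02,-0.02,0,0,0,0,0]}' 45;python3 st.py
```

```text
time_s: 35.45
tcp_pos: [0.5667, -0.1291, 0.2068]
eef_rot: [96.8, 90.0, -93.2]
contact_force: [1.2, 1.8, 5.2]
gripper_width: 0.0493
t 35.55 tcp [ 0.5667 -0.1291  0.2068] hdg -100.01147738758966 j1+j6 79.97300610784235 F [0.1 1.7 4.6] Mz [-0.0129  0.0105 -0.0102] mean -0.004190733860769977 tau6 [-0.0009  0.0082  0.0073] w 0.04923758309665902
```

```bash
python3 -m creep '{"jaw":[1,1,1,1,1,1,1,1,1,1],"translation":[[0,0,0],[0,0,0],[0,0,0],[0,0,0],[0,0,0],[0,0,0],[0,0,0],[0,0,0],[0,0,0],[0,0,0]],"roll":[-0.02,-0.02,-0.02,-0.02,-0.02,0,0,0,0,0]}' 45;python3 st.py
```

```text
time_s: 36.55
tcp_pos: [0.5667, -0.1292, 0.2068]
eef_rot: [89.9, 90.0, -94.4]
contact_force: [-0.9, 1.5, 9.8]
gripper_width: 0.0495
t 36.65 tcp [ 0.5667 -0.1292  0.2068] hdg -94.26405483635416 j1+j6 85.71488878960132 F [-0.2  1.5  6.8] Mz [0.1403 0.1575 0.1844] mean 0.1607258570464365 tau6 [-0.1842 -0.1841 -0.1827] w 0.049254562676398106
```

```bash
python3 -m creep '{"jaw":[1,1,1,1,1,1,1,1,1,1],"translation":[[0,0,0],[0,0,0],[0,0,0],[0,0,0],[0,0,0],[0,0,0],[0,0,0],[0,0,0],[0,0,0],[0,0,0]],"roll":[-0.02,-0.02,-0.02,-0.02,-0.02,0,0,0,0,0]}' 45;python3 st.py
```

```text
time_s: 37.65
tcp_pos: [0.5667, -0.1293, 0.2067]
eef_rot: [92.7, 90.0, -85.9]
contact_force: [0.0, 0.5, 6.3]
gripper_width: 0.0492
t 37.75 tcp [ 0.5667 -0.1293  0.2067] hdg -88.58958223810441 j1+j6 91.39415212313496 F [-0.1  1.2  5.9] Mz [-0.2885 -0.3184 -0.3411] mean -0.31598115604047106 tau6 [0.3342 0.3342 0.3342] w 0.04925917291418455
```

```bash
python3 -m creep '{"jaw":[1,1,1,1,1,1,1,1,1,1],"translation":[[0,0,0],[0,0,0],[0,0,0],[0,0,0],[0,0,0],[0,0,0],[0,0,0],[0,0,0],[0,0,0],[0,0,0]],"roll":[-0.02,-0.02,-0.02,-0.02,-0.02,0,0,0,0,0]}' 45;python3 st.py
```

```text
time_s: 38.75
tcp_pos: [0.5667, -0.1294, 0.2068]
eef_rot: [82.8, 89.9, -90.0]
contact_force: [-0.7, 0.9, 8.0]
gripper_width: 0.0494
t 38.85 tcp [ 0.5667 -0.1294  0.2068] hdg -82.82350263950856 j1+j6 97.15190976174961 F [0.2 0.5 6.5] Mz [-0.0029 -0.0144  0.0447] mean 0.009143023897947052 tau6 [-0.009  -0.0097 -0.0093] w 0.04935683099721494
```

```bash
python3 -m creep '{"jaw":[1,1,1,1,1,1,1,1,1,1],"translation":[[0,0,0],[0,0,0],[0,0,0],[0,0,0],[0,0,0],[0,0,0],[0,0,0],[0,0,0],[0,0,0],[0,0,0]],"roll":[-0.02,-0.02,-0.02,-0.02,-0.02,0,0,0,0,0]}' 45;python3 st.py
```

```text
time_s: 39.85
tcp_pos: [0.5667, -0.1294, 0.2068]
eef_rot: [70.5, 89.9, -96.6]
contact_force: [0.9, -0.3, 4.3]
gripper_width: 0.0493
t 39.95 tcp [ 0.5667 -0.1294  0.2068] hdg -77.07969566316105 j1+j6 102.89229842051712 F [ 0.5 -0.5  3.8] Mz [0.2316 0.2408 0.1784] mean 0.2169156959238309 tau6 [-0.1938 -0.1937 -0.1935] w 0.04928939554394445
```

```bash
python3 -m creep '{"jaw":[1,1,1,1,1,1,1,1,1,1],"translation":[[0,0,0],[0,0,0],[0,0,0],[0,0,0],[0,0,0],[0,0,0],[0,0,0],[0,0,0],[0,0,0],[0,0,0]],"roll":[-0.02,-0.02,-0.02,-0.02,-0.02,0,0,0,0,0]}' 45;python3 st.py
```

```text
time_s: 40.95
tcp_pos: [0.5667, -0.1295, 0.2068]
eef_rot: [73.8, 89.9, -87.6]
contact_force: [-0.4, -1.3, 10.3]
gripper_width: 0.0492
t 41.05 tcp [ 0.5667 -0.1295  0.2068] hdg -71.37990519932454 j1+j6 108.59293361709382 F [-0.5 -1.3  9.4] Mz [-0.1256 -0.1625 -0.1469] mean -0.1449722468915918 tau6 [0.1646 0.1657 0.1642] w 0.04912369590807126
```

```bash
python3 -m creep '{"jaw":[1,1,1,1,1,1,1,1,1,1],"translation":[[0,0,0],[0,0,0],[0,0,0],[0,0,0],[0,0,0],[0,0,0],[0,0,0],[0,0,0],[0,0,0],[0,0,0]],"roll":[-0.02,-0.02,-0.02,-0.02,-0.02,0,0,0,0,0]}' 45;python3 st.py
```

```text
time_s: 42.05
tcp_pos: [0.5667, -0.1295, 0.2068]
eef_rot: [69.6, 89.9, -86.0]
contact_force: [-0.5, -4.0, 7.6]
gripper_width: 0.0493
t 42.15 tcp [ 0.5668 -0.1295  0.2068] hdg -65.63370780571732 j1+j6 114.33647793214915 F [-0.4 -3.8  8.2] Mz [-0.0396 -0.022   0.0159] mean -0.015227118359503517 tau6 [ 0.0004  0.0004 -0.0005] w 0.04923114384086943
```

```bash
python3 -m creep '{"jaw":[1,1,1,1,1,1,1,1,1,1],"translation":[[0,0,0],[0,0,0],[0,0,0],[0,0,0],[0,0,0],[0,0,0],[0,0,0],[0,0,0],[0,0,0],[0,0,0]],"roll":[-0.02,-0.02,-0.02,-0.02,-0.02,0,0,0,0,0]}' 45;python3 st.py
```

```text
time_s: 43.15
tcp_pos: [0.5668, -0.1296, 0.2068]
eef_rot: [63.1, 89.9, -86.8]
contact_force: [0.5, -5.0, 5.6]
gripper_width: 0.0494
t 43.25 tcp [ 0.5668 -0.1296  0.2068] hdg -59.87525900746214 j1+j6 120.09206265195633 F [ 0.9 -5.5  5.7] Mz [0.1477 0.1794 0.211 ] mean 0.17937294315289276 tau6 [-0.1813 -0.1797 -0.1815] w 0.04932058267057001
```

```bash
python3 -m creep '{"jaw":[1,1,1,1,1,1,1,1,1,1],"translation":[[0,0,0],[0,0,0],[0,0,0],[0,0,0],[0,0,0],[0,0,0],[0,0,0],[0,0,0],[0,0,0],[0,0,0]],"roll":[-0.014,-0.014,-0.014,0,0,0,0,0,0,0]}' 45;python3 st.py
```

```text
time_s: 44.25
tcp_pos: [0.5668, -0.1296, 0.2068]
eef_rot: [65.2, 89.9, -82.3]
contact_force: [0.9, -5.0, 4.9]
gripper_width: 0.0494
t 44.35 tcp [ 0.5668 -0.1296  0.2068] hdg -57.48006292423068 j1+j6 122.48736830712545 F [ 0.6 -4.7  5.5] Mz [0.0589 0.0988 0.0993] mean 0.08566950523371558 tau6 [-0.0754 -0.0754 -0.0754] w 0.04924893731203036
```

```bash
python3 -m creep '{"jaw":[1,1,-0.5,-0.5,-0.6,-0.7,-0.8,-0.9,-0.9,-0.9],"translation":[[0,0,0],[0,0,0],[0,0,0],[0,0,0],[0,0,0],[0,0,0],[0,0,0],[0,0,0],[0,0,0],[0,0,0]],"roll":[0,-0.006,0,0,0,0,0,0,0,0]}' 20;python3 st.py
```

```text
time_s: 45.35
tcp_pos: [0.5667, -0.1288, 0.2066]
eef_rot: [-142.2, 90.0, 70.6]
contact_force: [-0.4, -0.1, 0.3]
gripper_width: 0.0831
t 45.45 tcp [ 0.5667 -0.1288  0.2066] hdg -57.158527119106886 j1+j6 122.84265393922483 F [-0.1 -0.1 -0. ] Mz [ 0.0071  0.0204 -0.0232] mean 0.0014319127922250985 tau6 [0.0001 0.     0.    ] w 0.08326831037200805
```

```bash
python3 -m creep '{"jaw":[-0.9,-0.9,-0.9,-0.9,-0.9,-0.9,-0.9,-0.9,-0.9,-0.9],"translation":[[-0.01,0,0],[-0.02,0,0],[-0.03,0,0],[-0.03,0,0],[-0.02,0,0],[-0.01,0,0],[0,0,0],[0,0,0],[0,0,0],[0,0,0]],"roll":[0,0,0,0,0,0,0,0,0,0]}' 20;python3 st.py
python3 - <<'E'
from plant import *
import cv2,numpy as np
a=capture("top")["image"][:,:,::-1];b=capture("scene")["image"][:,:,::-1]
cv2.imwrite("pics/end.png",np.hstack([a[60:360,230:530],b[80:380,100:400]]))
E
```

```text
time_s: 46.45
tcp_pos: [0.5663, -0.1288, 0.3254]
eef_rot: [-32.1, 89.9, -179.3]
contact_force: [-0.8, 0.0, 0.7]
gripper_width: 0.0836
t 46.55 tcp [ 0.5664 -0.1288  0.3256] hdg -57.15918719298753 j1+j6 122.84208908513078 F [-0.3 -0.   0.3] Mz [-0.0205 -0.0373  0.0168] mean -0.01365284475563252 tau6 [0.0002 0.0003 0.0002] w 0.08326963665051174
```

View pics/end.png

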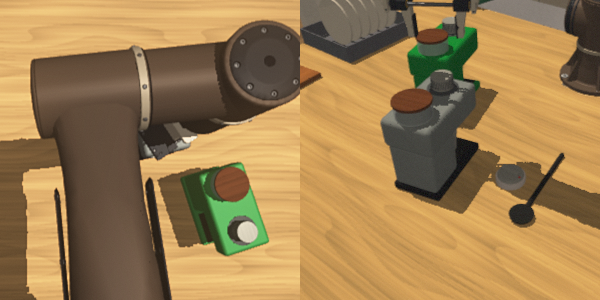

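```bash
python3 -c "
from plant import *
print(close_job())"
```

```text
the job is handed in; nothing more can be done
None
```

The grinder is set six clicks coarser than its zero stop, by my count, and the job is handed in. `close_job()` gives no verdict, so the setting rests on what I felt.

- **Finding zero:** I turned the knob clockwise about two clicks. There the torque stopped falling off as at a click and climbed from 0.08 to 0.43 to 0.64 Nm. I took that as the stop and leaned no further. The force/torque sensor gave 0.67 Nm for the same lean.
- **Counting back:** Turning anticlockwise I felt six full resist, crest and drive-on cycles, evenly spaced at about 17.2 degrees. The knob ended within about 0.5 degrees of where the sixth click should sit, with under 0.1 Nm left on it. I then opened the gripper and lifted 120 mm.
- **Last checks:** The force on the tool read about zero after release, and the clock stood at about 47 s of the 69 s allowed. In the final pictures the timer and spoon look unmoved. The arm hid the egg cup and dosing cup, so I could not see those two. The forces read in the hold stayed under about 11 N.
- **What disagreed:** During the clockwise turn, one or two torque readings around the second click did not match the first click's shape. The anticlockwise count was clean throughout, and both directions agree on two clicks from the starting position to zero.

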